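Find the radius leaf that fits the roller

ROBOT

A 6-joint arm with a two-finger parallel gripper is mounted at the origin on the work surface. World frame = base frame: x ahead of the robot, y to its left, z up, the work surface at z = 0. Lengths are in mm, angles in degrees, forces in N, time in s.
With the tool pointing down it reaches from about 350 to 850 mm from the base axis. Payload 8.1 kg.
Tool frame: the origin (TCP) lies midway between the tips of the shut fingers; the grasp point (between the pads) lies 19 mm behind it; z points along the fingers, y is the line along which they close (so a half turn about z gives the same grasp; the last joint's range is limited). The gripper opens to 85 mm and grips with 20 to 120 N. Pads are 22 mm wide; open, the fingers measure 114 mm over their backs; the gripper's body (76 mm by 85 mm) begins 54 mm behind the grasp point. The pads swing forward as they close: fully open they stand 13 mm farther back than shut.
Start: joints at [-73.648, 7.471, 85.268, -0, 87.261, -4.893], TCP at [217.437, -559.22, 231.292] pointing down, gripper open.
Joint ranges: [-169.43, 169.43], [-51.17, 129.36], [1.28, 143.12], [-76.62, 256.62], [0, 156.53], [-152.29, 152.29]. Speed limits (degrees/s): [136.94, 136.94, 159.86, 180, 180, 180].

INTERFACE

Orientations are given as [roll, pitch, yaw] about the fixed x, y, z axes, in that order (R = Rz(yaw) Ry(pitch) Rx(roll)).
In Python, from bench import r gives the robot as it stands. The module is installed in compiled form; this text tells all that it offers.
- The arm moves only by the tool jog_arm, never from a script. Its argument "rows" is a list of rows, each a list of 2 entries, a list of its own where there are three numbers: the shift along the tool's x, y, z in mm, then the turn, a rotation vector about the tool's x, y, z in rad. A call has 1 to 10 rows; each row is the pose to reach, as a shift and turn from the pose commanded when the call began, along the tool's axes at that moment; what a row does not reach only later rows make up. A row lasts 1/10 s, in which the tool goes at most 50 mm and 8.59 degrees, less where a joint would pass 70% of its speed; a pose out of reach is approached as far as the arm can. A call with a gripper value outside its range is refused whole. "grip" is the finger opening in mm, from 0 to 85.4, set as the call begins (left out, the last holds). The fingers move at their own pace and stop on an object; "force" is the grip in N (left out, the last holds). Time passes only in rows, so rows that repeat a pose let the fingers close. It gives the time, the measured TCP pose, the force, the opening and the grip force at its end, in the units of the state.
- r.sense(): the state, without advancing time (a new reading comes with each control period).
- r.snapshot(name): name is "scene" or "top"; returns (picture, depth): 384x512x3 uint8, blue, green, red; 384x512 float32, mm along the optical axis (not along the pixel's ray), 0 where there is no reading.
- r.camera_params(name): a dict with "fx", "fy", "cx", "cy" (pixels), "pose" (4x4, takes a point from camera to world coordinates). Camera axes: x right, y down, z forward; pixel columns grow to the right and rows downward; lengths in mm; the calibration is good to about 2 mm. A picture is of the moment at which its call begins. camera_params takes no time and is no camera call.
- r.hand_in(): hands the job in; it is judged then, once.
The state is a dict: "time": time; "joint_pos": joint angles; "qd": joint speeds; "joint_efforts": joint torques, N m; "tool_pos": TCP position; "tcp_rot": TCP orientation; "ft_force": force on the tool from outside, world axes, zero at the start; "wrist_torque": the same for the moment, N m; "finger_gap": finger opening in mm; "grip_force": force on a finger pad.
Only numpy, scipy, OpenCV 4.12 (cv2) and the standard library are available. Lean on these libraries where they do the work, as an engineer would, in place of code of your own. Each camera call takes 0.05 s, during which the arm holds its last target. There are 200 camera calls.

TASK

Find out by touch which of the three radius leaves in the tray fits the middle roller of the stand: the one whose hollow sits right down on it and neither rocks nor perches on its tips. Press that leaf home on the roller so that its sprung shank sinks by about 4 mm, never letting the spring bottom, then let go and leave it standing upright astride the middle roller. The other two leaves must stand upright in the tray at the end, and no leaf may be tipped over.

Things in the scene. Friction and masses are not known exactly. Their poses are not given: they have to be found in the camera images.
- stand: fixed stand, plate 170 (x) x 226 (y) x 12 mm; origin under its centre, z up. Holds three fast, parallel steel rollers along x, 96 mm long, 76 mm apart in y, axes 50 mm above the table; radii 14, 18 and 22 mm in unknown order, not reported. Wide notches: each roller lies up to 5 mm off its nominal line in y. End posts at x = 54 to 70 mm either side, 60 mm high.
- station (a point): nominal centre of the middle roller, axes as the stand's. True axis: at this height, up to 5 mm off in y. The leaf that fits sits with its feet half its radius above this point and stays upright when let go. Too large a leaf sits lower, on the crown, and rocks; too small a one perches on its tips over 5 mm too high. Off to one side a leaf rides up on one tip and is pushed sideways.
- tray: fixed black tray 166 (x) x 84 (y) x 14 mm high; walls 5 mm, floor 5 mm above the table, two cross walls at x = -26 and 26 mm. Three pockets about 47 (x) x 74 (y) mm, centred at x = -52, 0, 52 mm; origin under its centre. One leaf stands in each, in any order, its x roughly along the tray's x.
- leaf_small: small radius leaf: loose steel block 16 (x) x 56 (y) x 40 mm high, 0.16 kg plus 0.04 kg shank, with a hollow of radius 14 mm along x in its underside (120 degrees of arc; mouth 24 mm wide at the feet, crown 7 mm above the feet, centre 7 mm below). Origin: centre of the underside, z up. Lift it by its sprung shank, a square post 16 x 16 mm, sides along x and y, 50 to 96 mm above the feet.
- leaf_middle: middle radius leaf: loose steel block 16 (x) x 56 (y) x 40 mm high, 0.16 kg plus 0.04 kg shank, with a hollow of radius 18 mm along x in its underside (120 degrees of arc; mouth 31 mm wide at the feet, crown 9 mm above the feet, centre 9 mm below). Origin: centre of the underside, z up. Lift it by its sprung shank, a square post 16 x 16 mm, sides along x and y, 50 to 96 mm above the feet.
- leaf_large: large radius leaf: loose steel block 16 (x) x 56 (y) x 40 mm high, 0.16 kg plus 0.04 kg shank, with a hollow of radius 22 mm along x in its underside (120 degrees of arc; mouth 38 mm wide at the feet, crown 11 mm above the feet, centre 11 mm below). Origin: centre of the underside, z up. Lift it by its sprung shank, a square post 16 x 16 mm, sides along x and y, 50 to 96 mm above the feet.
- shank_small (a joint): sprung shank of the small leaf: 0 standing free or lifted, grows as it is pressed down into the leaf, at most 0.008 m (bottomed). It starts to sink at 2 N and then takes 1 N more per mm, so 4 mm is 6 N
- shank_middle (a joint): sprung shank of the middle leaf: 0 standing free or lifted, grows as it is pressed down into the leaf, at most 0.008 m (bottomed). It starts to sink at 2 N and then takes 1 N more per mm, so 4 mm is 6 N
- shank_large (a joint): sprung shank of the large leaf: 0 standing free or lifted, grows as it is pressed down into the leaf, at most 0.008 m (bottomed). It starts to sink at 2 N and then takes 1 N more per mm, so 4 mm is 6 N

How it is judged (in metres and radians):
On the way:
1. the leaf that fits is pressed home on the middle roller: seated at its proper height, upright, its shank sunk more than 1.5 mm (((z of leaf_small in the frame of station between 0.0053 and 0.0085 m and y of leaf_small in the frame of station between -0.009 and 0.009 m and x of leaf_small in the frame of station between -0.042 and 0.042 m and angle between leaf_small's own z axis and vertical below 0.09 rad and value of joint shank_small above 0.0015 m) or (z of leaf_middle in the frame of station between 0.0073 and 0.0105 m and y of leaf_middle in the frame of station between -0.009 and 0.009 m and x of leaf_middle in the frame of station between -0.042 and 0.042 m and angle between leaf_middle's own z axis and vertical below 0.09 rad and value of joint shank_middle above 0.0015 m) or (z of leaf_large in the frame of station between 0.0093 and 0.0125 m and y of leaf_large in the frame of station between -0.009 and 0.009 m and x of leaf_large in the frame of station between -0.042 and 0.042 m and angle between leaf_large's own z axis and vertical below 0.09 rad and value of joint shank_large above 0.0015 m))), for 0.3 s.
At the end, for the whole second after the job is handed in: The leaf that fits stands released and at rest astride the middle roller, upright within 5 degrees, its feet half its radius (within 1.5 mm) above the roller's axis, within 42 mm of the roller's middle; the other two stand upright (within 6 degrees) and at rest on the tray's floor (linear speed of each of leaf_small, leaf_middle, leaf_large below 0.01 m/s and ((z of leaf_small in the frame of station between 0.0053 and 0.0085 m and y of leaf_small in the frame of station between -0.009 and 0.009 m and x of leaf_small in the frame of station between -0.042 and 0.042 m and angle between leaf_small's own z axis and vertical below 0.09 rad and x of leaf_middle in the frame of tray between -0.083 and 0.083 m and y of leaf_middle in the frame of tray between -0.042 and 0.042 m and z of each of leaf_middle, leaf_large in the frame of tray below 0.009 m and angle between each of leaf_middle, leaf_large's own z axis and vertical below 0.1 rad and x of leaf_large in the frame of tray between -0.083 and 0.083 m and y of leaf_large in the frame of tray between -0.042 and 0.042 m) or (z of leaf_middle in the frame of station between 0.0073 and 0.0105 m and y of leaf_middle in the frame of station between -0.009 and 0.009 m and x of leaf_middle in the frame of station between -0.042 and 0.042 m and angle between leaf_middle's own z axis and vertical below 0.09 rad and x of leaf_small in the frame of tray between -0.083 and 0.083 m and y of leaf_small in the frame of tray between -0.042 and 0.042 m and z of each of leaf_small, leaf_large in the frame of tray below 0.009 m and angle between each of leaf_small, leaf_large's own z axis and vertical below 0.1 rad and x of leaf_large in the frame of tray between -0.083 and 0.083 m and y of leaf_large in the frame of tray between -0.042 and 0.042 m) or (z of leaf_large in the frame of station between 0.0093 and 0.0125 m and y of leaf_large in the frame of station between -0.009 and 0.009 m and x of leaf_large in the frame of station between -0.042 and 0.042 m and angle between leaf_large's own z axis and vertical below 0.09 rad and x of leaf_small in the frame of tray between -0.083 and 0.083 m and y of leaf_small in the frame of tray between -0.042 and 0.042 m and z of each of leaf_small, leaf_middle in the frame of tray below 0.009 m and angle between each of leaf_small, leaf_middle's own z axis and vertical below 0.1 rad and x of leaf_middle in the frame of tray between -0.083 and 0.083 m and y of leaf_middle in the frame of tray between -0.042 and 0.042 m))); the robot touches nothing.
It fails at once if a leaf's spring is bottomed (shank sunk more than 7.5 mm, about 9.5 N) (value of joint any of shank_small, shank_middle, shank_large above 0.0075 m).
It fails at once if a leaf is tipped over (more than 45 degrees) (angle between any of leaf_small, leaf_middle, leaf_large's own z axis and vertical above 0.8 rad).
It also fails if it takes over 72 s, if anything falls off the work surface, if the arm or the gripper's body presses on something with over 40 N, if the wrist force passes 120 N, or if a joint passes its speed limit or range.

## Working session

There is one attempt and no reset: what is moved stays moved. The work goes in short steps, Python scripts to look and compute and a tool call to move; the robot and the scene stay as the last step left them, time stands still between calls to the robot, and variables do not carry over. Pictures are saved under pics/ and viewed, at most 10 in all, crops included, and the job is handed in when it is done.

Besides the shell and the picture viewer there is one more tool, called after "Request:" by a JSON object that holds its "op" and its "data", one argument or row to a line. jog_arm: Moves the arm, as the interface text tells. Its arguments: {"type":"object","properties":{"rows":{"type":"array"},"grip":{"type":"number"},"force":{"type":"number"}},"required":["rows"]}

```bash
mkdir -p pics; python3 - <<'E'
from bench import r
import cv2,numpy as np
for n in("top","scene"):
    p,d=r.snapshot(n); cv2.imwrite(f"pics/{n}0.png",p); np.save(f"{n}0.npy",d)
    c=r.camera_params(n); print(n,c["fx"],c["fy"],c["cx"],c["cy"]);print(np.round(c["pose"],3))
s=r.sense(); print(s)
E
```

```text
top 451.68237723110826 451.68237723110826 255.86124658651553 188.91196356741733
[[-1.00000e-02 -9.94000e-01  1.11000e-01  4.56881e+02]
 [-1.00000e+00  1.30000e-02  2.10000e-02 -1.57440e+01]
 [-2.30000e-02 -1.11000e-01 -9.94000e-01  8.18761e+02]
 [ 0.00000e+00  0.00000e+00  0.00000e+00  1.00000e+00]]
scene 438.0922956127603 438.0922956127603 254.48460561962304 199.19792080764108
[[-7.330000e-01  4.330000e-01 -5.250000e-01  1.022219e+03]
 [ 6.810000e-01  4.560000e-01 -5.730000e-01  4.883470e+02]
 [-9.000000e-03 -7.770000e-01 -6.290000e-01  6.317980e+02]
 [ 0.000000e+00  0.000000e+00  0.000000e+00  1.000000e+00]]
{'time': 0.1, 'joint_pos': array([-7.36470944e+01,  7.51228051e+00,  8.53241895e+01,  6.24714351e-04,
        8.72611111e+01, -4.89394728e+00]), 'qd': array([ 0.00619775, -0.08257344, -0.05330352, -0.01596224, -0.01993922,
        0.06565983]), 'joint_efforts': array([ 1.85353019e-03, -5.70950246e+01, -5.01942694e+01, -1.29106165e-04,
        8.19966051e-03,  2.52808172e-05]), 'tool_pos': array([ 217.3063365 , -558.72775476,  230.32267517]), 'tcp_rot': array([-1.79902828e+02, -8.94647272e-03,  2.12468149e+01]), 'ft_force': array([ 0.2973733 ,  0.51983056, -0.8240255 ]), 'wrist_torque': array([-0.00257732, -0.01373125,  0.02206218]), 'grip_force': 0.0, 'finger_gap': 85.48867750448538}
```

View pics/top0.png

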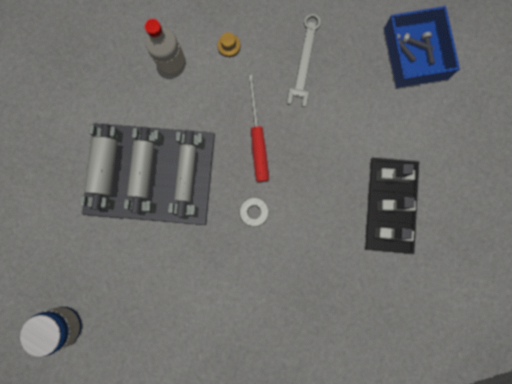

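View pics/scene0.png

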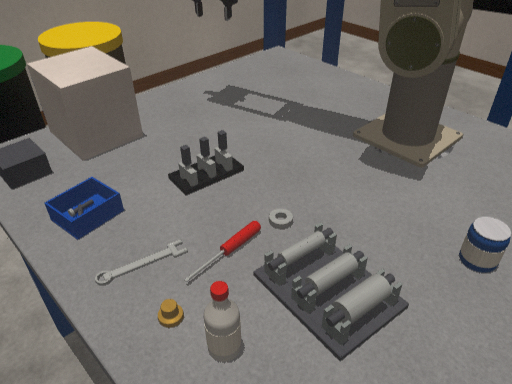

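The top view shows the stand at about (150,172), with the rollers at columns 100, 141 and 186. The tray is at about (392,205), with leaf shanks at rows 171, 203 and 236. I'll measure these through the depth image.

```bash
cat > h.py <<'E'
import numpy as np,cv2
from bench import r
def cloud(n,d):
    c=r.camera_params(n); v,u=np.indices(d.shape)
    P=np.stack([(u-c["cx"])/c["fx"]*d,(v-c["cy"])/c["fy"]*d,d],-1)
    T=np.array(c["pose"]); W=P@T[:3,:3].T+T[:3,3]; W[d<=0]=np.nan; return W
def rays(n,uv,z):
    c=r.camera_params(n);T=np.array(c["pose"]);uv=np.atleast_2d(uv).astype(float)
    D=np.c_[(uv[:,0]-c["cx"])/c["fx"],(uv[:,1]-c["cy"])/c["fy"],np.ones(len(uv))]@T[:3,:3].T
    return T[:3,3]+D*((z-T[2,3])/D[:,2])[:,None]
def rect(P): # centre, sizes, angle of long side
    (c,s,a)=cv2.minAreaRect(P[:,:2].astype(np.float32))
    b=cv2.boxPoints((c,s,a)); e=[b[1]-b[0],b[2]-b[1]]; l=max(e,key=np.linalg.norm)
    return np.round(c,1),np.round(sorted(s),1),round(float(np.degrees(np.arctan2(l[1],l[0]))%180),2)
E
python3 - <<'E'
from h import *
d=np.load("top0.npy");p=cv2.imread("pics/top0.png");W=cloud("top",d)
print("table z",np.nanmedian(W[250:350,150:300,2]))
v,u=np.indices(d.shape)
tr=(u>355)&(u<430)&(v>145)&(v<265)
# tray outline by colour
g=p.max(-1)
m=(tr&(g<55)).astype(np.uint8)
cs=max(cv2.findContours(cv2.morphologyEx(m,cv2.MORPH_CLOSE,np.ones((9,9))),0,1)[0],key=cv2.contourArea)[:,0]
print("tray",rect(rays("top",cs,14)))
k=(tr&(W[...,2]>93)).astype(np.uint8); n,l,st,ce=cv2.connectedComponentsWithStats(k)
for i in range(1,n):
    q=W[l==i]; print("shank",st[i],ce[i],np.round(np.nanmedian(q,0),1),rays("top",ce[i],101).round(1),q[:,2].max().round(1))
b=(tr&(W[...,2]>38)&(W[...,2]<60)&(g>90)).astype(np.uint8); n,l,st,ce=cv2.connectedComponentsWithStats(b)
for i in range(1,n):
    if st[i,4]>20: q=W[l==i]; print("block",st[i],rect(q))
sr=(u>75)&(u<225)&(v>115)&(v<230)
m=(sr&(W[...,2]>6)).astype(np.uint8)
m2=(sr&(W[...,2]>6)&(W[...,2]<18))
print("stand",rect(W[m2]))
cs=max(cv2.findContours(m,0,1)[0],key=cv2.contourArea)[:,0]; print("stand px",cv2.minAreaRect(cs))
q=W[170,85:215];print("profile row170 y,z"); print([(int(a),int(b)) for a,b in q[:,1:]])
np.save("W.npy",W)
E
```

```text
table z 0.2707379012014144
tray (array([ 515.7, -239.2]), array([ 83.9, 162.1]), 174.01)
shank [401 164  12  10 112] [406.89285714 168.52678571] [ 567.2 -241.5  101.1] [[ 566.9 -241.5  101. ]] 104.9
shank [402 197  12  11 117] [407.96581197 201.77777778] [ 513.4 -240.9  101.1] [[ 513.7 -240.7  101. ]] 103.9
shank [400 228  12  11 123] [405.54471545 233.04065041] [ 464.5 -234.5  101.2] [[ 464.5 -234.6  101. ]] 103.7
block [381 168  14  11 132] (array([ 568.5, -225.9]), array([16.5, 23.1]), 85.34)
block [403 170  12  10  49] (array([ 561.7, -264.3]), array([11.4, 24.1]), 127.49)
block [382 200  14  10 126] (array([ 514.1, -225.3]), array([15.3, 23.5]), 88.63)
block [406 201  10   9  30] (array([ 508.6, -264.8]), array([10.7, 19.9]), 132.97)
block [379 228  15  10 127] (array([ 466.4, -218.9]), array([15.3, 22.9]), 88.6)
stand (array([579.9, 197.5]), array([170.2, 225.9]), 84.55)
stand px ((146.18359375, 172.71774291992188), (128.74734497070312, 93.11021423339844), 4.864514350891113)
profile row170 y,zTraceback (most recent call last):
  File "<stdin>", line 22, in <module>
ValueError: cannot convert float NaN to integer
```

```bash
python3 - <<'E'
from h import *
W=np.load("W.npy").reshape(-1,3); a=np.radians(-5.45); c=np.array([579.9,197.5])
L=np.c_[(W[:,:2]-c)@np.array([[np.cos(a),-np.sin(a)],[np.sin(a),np.cos(a)]]),W[:,2]]
for y0 in(-76,0,76):
    k=(abs(L[:,0])<42)&(abs(L[:,1]-y0)<30)&(L[:,2]>40)&(L[:,2]<80)
    q=L[k]; f=lambda y,p:0
    from scipy.optimize import least_squares
    s=least_squares(lambda p:np.hypot(q[:,1]-p[0]-p[2]*q[:,0],q[:,2]-50)-p[1],[y0,18,0],loss='soft_l1')
    print(y0,s.x.round(2),np.percentile(q[:,2],[50,90,97]).round(1),np.percentile(q[:,1],[3,97]).round(1),np.abs(s.fun).mean().round(2))
E
```

```text
Traceback (most recent call last):
FileNotFoundError: [Errno 2] No such file or directory: 'W.npy'
```

```bash
python3 - <<'E'
from h import *
from scipy.optimize import least_squares
W=cloud("top",np.load("top0.npy")).reshape(-1,3); W=W[~np.isnan(W[:,0])]; a=np.radians(-5.45); c=np.array([579.9,197.5])
L=np.c_[(W[:,:2]-c)@np.array([[np.cos(a),-np.sin(a)],[np.sin(a),np.cos(a)]]),W[:,2]]
for y0 in(-76,0,76):
    q=L[(abs(L[:,0])<42)&(abs(L[:,1]-y0)<30)&(L[:,2]>45)&(L[:,2]<80)]
    s=least_squares(lambda p:np.hypot(q[:,1]-p[0]-p[2]*q[:,0],q[:,2]-50)-p[1],[y0,18,0],loss='soft_l1')
    print(y0,len(q),s.x.round(2),np.percentile(q[:,2],[50,90,97]).round(1),np.percentile(q[:,1],[3,97]).round(1),np.abs(s.fun).mean().round(2))
from scipy.spatial.transform import Rotation as R
s=r.sense();print(R.from_euler('xyz',s['tcp_rot'],degrees=True).as_matrix().round(4))
E
```

```text
-76 796 [-73.74  14.16  -0.  ] [62.1 64.7 65.5] [-87.4 -61.9] 0.84
0 1036 [ 3.92 18.16  0.  ] [65.7 68.7 69.7] [-13.8  17.4] 0.87
76 1291 [73.18 22.08 -0.  ] [68.8 72.5 73.5] [51.4 89.6] 0.9
[[ 9.320e-01  3.624e-01 -5.000e-04]
 [ 3.624e-01 -9.320e-01  1.600e-03]
 [ 2.000e-04 -1.700e-03 -1.000e+00]]
```

Fitting the point cloud gives a middle roller radius of about 18 mm, offset +3.9 mm in y, so the middle leaf should fit. I'll confirm that by touch. First I move over the near leaf.

Request:
{"op": "jog_arm", "data": {
  "rows": [
    [[348,-213,60],[0,0,0.405]],
    [[348,-213,60],[0,0,0.405]],
    [[348,-213,60],[0,0,0.405]],
    [[348,-213,60],[0,0,0.405]],
    [[348,-213,60],[0,0,0.405]],
    [[348,-213,60],[0,0,0.405]],
    [[348,-213,60],[0,0,0.405]],
    [[348,-213,60],[0,0,0.405]],
    [[348,-213,60],[0,0,0.405]],
    [[348,-213,60],[0,0,0.405]]
  ],
  "grip": 45,
  "force": 30
}}

```text
time: 1.1
tool_pos: [465.1, -232.6, 170.4]
tcp_rot: [-179.9, 0.1, -1.7]
ft_force: [-0.0, 1.0, 0.5]
finger_gap: 45.0
grip_force: 0.0
```

Request:
{"op": "jog_arm", "data": {
  "rows": [
    [[0,1,40],[0,0,0]],
    [[0,1,70],[0,0,0]],
    [[0,1,90],[0,0,0]],
    [[0,1,100],[0,0,0]],
    [[0,1,110],[0,0,0]],
    [[0,1,110],[0,0,0]],
    [[0,1,110],[0,0,0]]
  ]
}}

```text
time: 1.8
tool_pos: [465.0, -236.3, 62.2]
tcp_rot: [180.0, -0.1, -2.0]
ft_force: [-0.4, 0.0, 0.1]
finger_gap: 44.8
grip_force: 0.0
```

Request:
{"op": "jog_arm", "data": {
  "rows": [
    [[0,0,0],[0,0,0]],
    [[0,0,0],[0,0,0]],
    [[0,0,0],[0,0,0]],
    [[0,0,0],[0,0,0]],
    [[0,0,0],[0,0,0]],
    [[0,0,0],[0,0,0]]
  ],
  "grip": 0,
  "force": 30
}}

```text
time: 2.4
tool_pos: [465.1, -236.0, 61.8]
tcp_rot: [180.0, -0.1, -2.0]
ft_force: [1.0, -2.0, 2.0]
finger_gap: 15.9
grip_force: 29.3
```

Request:
{"op": "jog_arm", "data": {
  "rows": [
    [[0,0,-15],[0,0,0]],
    [[0,0,-35],[0,0,0]],
    [[0,0,-60],[0,0,0]],
    [[0,0,-90],[0,0,0]],
    [[0,0,-120],[0,0,0]],
    [[0,0,-140],[0,0,0]],
    [[0,0,-140],[0,0,0]],
    [[0,0,-140],[0,0,0]],
    [[0,0,-140],[0,0,0]]
  ]
}}

```text
time: 3.3
tool_pos: [463.5, -234.9, 199.3]
tcp_rot: [-179.9, 0.2, -2.0]
ft_force: [-0.5, 0.6, -2.6]
finger_gap: 15.9
grip_force: 30.2
```

```bash
python3 - <<'E'
from h import *
p,d=r.snapshot("scene"); s=r.sense(); print(s['tool_pos'],s['ft_force'])
c=r.camera_params("scene");T=np.linalg.inv(c["pose"]);q=T@np.r_[s['tool_pos']-[0,0,40],1];u,v=int(c["fx"]*q[0]/q[2]+c["cx"]),int(c["fy"]*q[1]/q[2]+c["cy"]);print(u,v,q[2])
cv2.imwrite("pics/s1.png",cv2.resize(p[max(0,v-50):v+50,u-60:u+60],None,fx=6,fy=6,interpolation=cv2.INTER_CUBIC))
E
```

```text
[ 463.48114797 -234.86615507  199.1886848 ] [ 0.12713105  0.28318117 -2.14307646]
220 109 1005.2202331564388
```

View pics/s1.png

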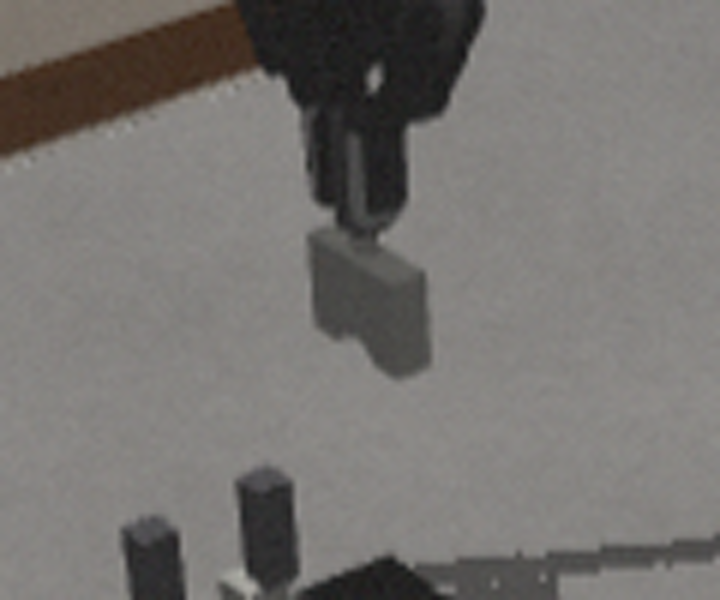

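The hollow in the lifted leaf looks narrow, at roughly (345–375, 340) of the crop, so this may be the small leaf. I'll test it by touch on the middle roller.

Request:
{"op": "jog_arm", "data": {
  "rows": [
    [[5,-22,0],[0,0,0.06]],
    [[16,-70,0],[0,0,0.06]],
    [[27,-118,0],[0,0,0.06]],
    [[38,-166,0],[0,0,0.06]],
    [[49,-214,0],[0,0,0.06]],
    [[60,-262,0],[0,0,0.06]],
    [[71,-310,0],[0,0,0.06]],
    [[82,-358,0],[0,0,0.06]],
    [[93,-405,0],[0,0,0.06]],
    [[101.5,-440,0],[0,0,0.06]]
  ],
  "force": 50
}}

```text
time: 4.35
tool_pos: [580.2, 203.6, 199.3]
tcp_rot: [180.0, 0.2, -5.3]
ft_force: [-0.0, -0.3, -2.7]
finger_gap: 15.5
grip_force: 52.2
```

Request:
{"op": "jog_arm", "data": {
  "rows": [
    [[0,0,20],[0,0,0]],
    [[0,0,40],[0,0,0]],
    [[0,0,50],[0,0,0]],
    [[0,0,55],[0,0,0]],
    [[0,0,55],[0,0,0]],
    [[0,0,55],[0,0,0]]
  ]
}}

```text
time: 4.95
tool_pos: [581.5, 200.5, 147.2]
tcp_rot: [-180.0, -0.1, -5.4]
ft_force: [0.1, 0.2, -2.6]
finger_gap: 15.4
grip_force: 50.7
```

Request:
{"op": "jog_arm", "data": {
  "rows": [
    [[0,-0.8,10],[0,0,0]],
    [[0,-0.8,18],[0,0,0]],
    [[0,-0.8,23],[0,0,0]],
    [[0,-0.8,24],[0,0,0]],
    [[0,-0.8,24],[0,0,0]],
    [[0,-0.8,24],[0,0,0]],
    [[0,-0.8,24],[0,0,0]]
  ]
}}

```text
time: 5.65
tool_pos: [581.3, 201.6, 122.6]
tcp_rot: [-180.0, -0.0, -5.4]
ft_force: [0.1, -0.3, -2.0]
finger_gap: 15.5
grip_force: 50.7
```

Request:
{"op": "jog_arm", "data": {
  "rows": [
    [[0,0,0.5],[0,0,0]],
    [[0,0,1],[0,0,0]],
    [[0,0,1.5],[0,0,0]],
    [[0,0,2],[0,0,0]],
    [[0,0,2],[0,0,0]],
    [[0,0,2],[0,0,0]]
  ]
}}

```text
time: 6.25
tool_pos: [581.4, 201.5, 120.7]
tcp_rot: [-180.0, -0.0, -5.4]
ft_force: [-1.4, -0.7, 3.1]
finger_gap: 15.1
grip_force: 51.4
```

Contact comes with the feet at about z=64–65, which is over 5 mm too high, so this is the small leaf perched on its tips. I'll put it back in its pocket.

Request:
{"op": "jog_arm", "data": {
  "rows": [
    [[0,0,-8],[0,0,0]],
    [[0,0,-30],[0,0,0]],
    [[0,0,-60],[0,0,0]],
    [[0,0,-75],[0,0,0]],
    [[0,0,-75],[0,0,0]],
    [[0,0,-75],[0,0,0]]
  ]
}}

```text
time: 6.85
tool_pos: [581.0, 201.5, 194.6]
tcp_rot: [180.0, 0.0, -5.4]
ft_force: [0.3, 0.2, -2.8]
finger_gap: 15.1
grip_force: 50.9
```

```bash
cat >> h.py <<'E'
def delta(tx,ty,yaw):
    s=r.sense();y=np.radians(s['tcp_rot'][2]);d=np.array([tx,ty])-s['tool_pos'][:2]
    print("t",s['time'],"pos",s['tool_pos'].round(1),"tool x,y:",(np.cos(y)*d[0]+np.sin(y)*d[1]).round(1),(np.sin(y)*d[0]-np.cos(y)*d[1]).round(1),"turn",np.radians(s['tcp_rot'][2]-yaw).round(3),"ft",s['ft_force'].round(1),s['wrist_torque'].round(2))
E
python3 -c "
from h import *
delta(465.1,-236,-2)"
```

```text
t 6.85 pos [581.  201.5 194.6] tool x,y: -74.2 446.4 turn -0.059 ft [ 0.3  0.2 -2.8] [-0.02  0.04 -0.02]
```

Request:
{"op": "jog_arm", "data": {
  "rows": [
    [[-4,22,0],[0,0,-0.059]],
    [[-12,70,0],[0,0,-0.059]],
    [[-20,118,0],[0,0,-0.059]],
    [[-28,166,0],[0,0,-0.059]],
    [[-36,214,0],[0,0,-0.059]],
    [[-44,262,0],[0,0,-0.059]],
    [[-52,310,0],[0,0,-0.059]],
    [[-60,358,0],[0,0,-0.059]],
    [[-67,406,0],[0,0,-0.059]],
    [[-74,446.4,0],[0,0,-0.059]]
  ]
}}

```text
time: 7.85
tool_pos: [463.5, -237.7, 193.1]
tcp_rot: [-179.9, 0.2, -2.1]
ft_force: [1.2, -0.5, -1.9]
finger_gap: 15.2
grip_force: 50.8
```

Request:
{"op": "jog_arm", "data": {
  "rows": [
    [[0,0,20],[0,0,0]],
    [[0,0,50],[0,0,0]],
    [[0,0,80],[0,0,0]],
    [[0,0,100],[0,0,0]],
    [[0,0,110],[0,0,0]],
    [[0,0,110],[0,0,0]],
    [[0,0,110],[0,0,0]]
  ]
}}

```text
time: 8.55
tool_pos: [465.6, -236.0, 85.5]
tcp_rot: [-180.0, 0.0, -2.0]
ft_force: [0.6, -0.1, -2.3]
finger_gap: 15.2
grip_force: 50.9
```

```bash
python3 -c "
from h import *
delta(465.1,-236,-2)"
```

```text
t 8.55 pos [ 465.6 -236.    85.5] tool x,y: -0.5 0.1 turn -0.0 ft [ 0.6 -0.1 -2.3] [-0.05 -0.05 -0.03]
```

Next I lower to TCP z≈62, open to 45 and rise.

Request:
{"op": "jog_arm", "data": {
  "rows": [
    [[-0.5,0,10],[0,0,0]],
    [[-0.5,0,18],[0,0,0]],
    [[-0.5,0,22],[0,0,0]],
    [[-0.5,0,23.5],[0,0,0]],
    [[-0.5,0,23.5],[0,0,0]],
    [[-0.5,0,23.5],[0,0,0]],
    [[-0.5,0,23.5],[0,0,0]]
  ]
}}

```text
time: 9.25
tool_pos: [465.1, -236.0, 62.2]
tcp_rot: [180.0, -0.0, -2.0]
ft_force: [-1.7, 1.2, 2.3]
finger_gap: 15.4
grip_force: 51.6
```

Request:
{"op": "jog_arm", "data": {
  "rows": [
    [[0,0,0],[0,0,0]],
    [[0,0,0],[0,0,0]],
    [[0,0,0],[0,0,0]],
    [[0,0,0],[0,0,0]],
    [[0,0,0],[0,0,0]]
  ],
  "grip": 45
}}

```text
time: 9.75
tool_pos: [465.0, -236.0, 61.8]
tcp_rot: [180.0, -0.0, -2.0]
ft_force: [-0.2, 0.1, 0.4]
finger_gap: 45.3
grip_force: 0.0
```

Request:
{"op": "jog_arm", "data": {
  "rows": [
    [[0,0,-15],[0,0,0]],
    [[0,0,-40],[0,0,0]],
    [[0,0,-60],[0,0,0]],
    [[0,0,-60],[0,0,0]],
    [[0,0,-60],[0,0,0]]
  ]
}}

```text
time: 10.25
tool_pos: [465.5, -236.3, 122.9]
tcp_rot: [179.9, -0.1, -2.0]
ft_force: [0.1, -0.1, -0.2]
finger_gap: 45.2
grip_force: 0.0
```

```bash
python3 -c "
from h import *
delta(513.7,-240.7,-2)"
```

```text
t 10.25 pos [ 465.5 -236.3  122.9] tool x,y: 48.3 2.7 turn -0.0 ft [ 0.1 -0.1 -0.2] [-0.03  0.03  0.03]
```

Request:
{"op": "jog_arm", "data": {
  "rows": [
    [[25,1,0],[0,0,0]],
    [[48,2.7,0],[0,0,0]],
    [[48,2.7,0],[0,0,0]],
    [[48,2.7,20],[0,0,0]],
    [[48,2.7,45],[0,0,0]],
    [[48,2.7,58],[0,0,0]],
    [[48,2.7,61],[0,0,0]],
    [[48,2.7,61],[0,0,0]],
    [[48,2.7,61],[0,0,0]]
  ]
}}

```text
time: 11.15
tool_pos: [513.4, -240.7, 61.9]
tcp_rot: [180.0, -0.1, -2.0]
ft_force: [0.4, 0.2, 0.1]
finger_gap: 44.6
grip_force: 0.0
```

Request:
{"op": "jog_arm", "data": {
  "rows": [
    [[0,0,0],[0,0,0]],
    [[0,0,0],[0,0,0]],
    [[0,0,0],[0,0,0]],
    [[0,0,0],[0,0,0]],
    [[0,0,0],[0,0,0]],
    [[0,0,0],[0,0,0]]
  ],
  "grip": 0,
  "force": 50
}}

```text
time: 11.75
tool_pos: [513.3, -240.7, 61.3]
tcp_rot: [180.0, -0.1, -2.0]
ft_force: [2.8, -2.4, 1.9]
finger_gap: 15.5
grip_force: 52.4
```

Request:
{"op": "jog_arm", "data": {
  "rows": [
    [[0,0,-15],[0,0,0]],
    [[0,0,-35],[0,0,0]],
    [[0,0,-60],[0,0,0]],
    [[0,0,-90],[0,0,0]],
    [[0,0,-120],[0,0,0]],
    [[0,0,-135],[0,0,0]],
    [[0,0,-135],[0,0,0]],
    [[0,0,-135],[0,0,0]]
  ]
}}

```text
time: 12.55
tool_pos: [512.4, -240.1, 194.8]
tcp_rot: [-180.0, 0.1, -2.0]
ft_force: [-0.6, -0.7, -2.8]
finger_gap: 15.1
grip_force: 51.9
```

```bash
python3 - <<'E'
from h import *
p,d=r.snapshot("scene"); s=r.sense()
c=r.camera_params("scene");T=np.linalg.inv(c["pose"]);q=T@np.r_[s['tool_pos']-[0,0,40],1];u,v=int(c["fx"]*q[0]/q[2]+c["cx"]),int(c["fy"]*q[1]/q[2]+c["cy"])
cv2.imwrite("pics/s2.png",cv2.resize(p[max(0,v-50):v+50,u-60:u+60],None,fx=6,fy=6,interpolation=cv2.INTER_CUBIC))
delta(580.3,201.4,-5.45)
E
```

```text
t 12.6 pos [ 511.9 -239.8  193.8] tool x,y: 52.9 -443.3 turn 0.06 ft [-0.  -0.3 -2.4] [-0.01  0.07 -0.01]
```

View pics/s2.png

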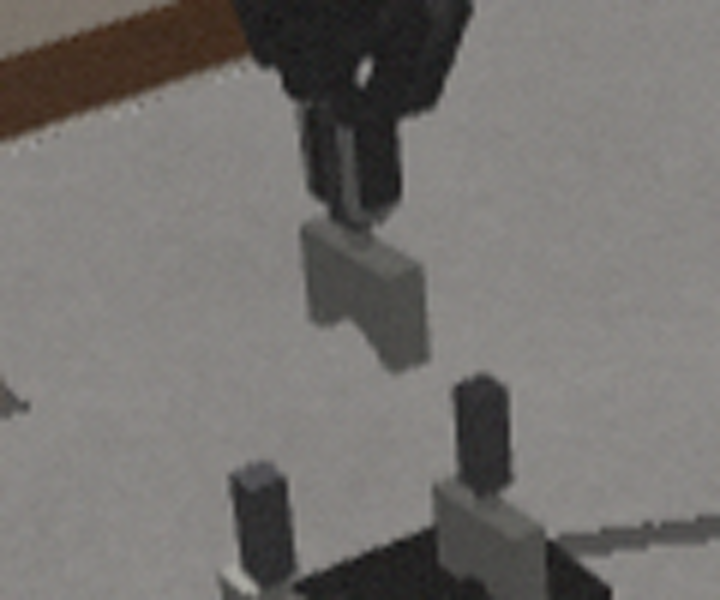

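The hollow in this one, at about (340–390, 330), is clearly larger than the first leaf's. Carrying it to the middle roller.

Request:
{"op": "jog_arm", "data": {
  "rows": [
    [[3,-22,0],[0,0,0.06]],
    [[8,-70,0],[0,0,0.06]],
    [[14,-118,0],[0,0,0.06]],
    [[20,-166,0],[0,0,0.06]],
    [[26,-214,0],[0,0,0.06]],
    [[32,-262,0],[0,0,0.06]],
    [[38,-310,0],[0,0,0.06]],
    [[44,-358,0],[0,0,0.06]],
    [[49,-405,0],[0,0,0.06]],
    [[53,-443,0],[0,0,0.06]]
  ]
}}

```text
time: 13.6
tool_pos: [580.0, 203.0, 193.0]
tcp_rot: [179.9, 0.2, -5.4]
ft_force: [0.8, -0.0, -0.2]
finger_gap: 15.4
grip_force: 51.9
```

Request:
{"op": "jog_arm", "data": {
  "rows": [
    [[0,0,20],[0,0,0]],
    [[0,0,40],[0,0,0]],
    [[0,0,60],[0,0,0]],
    [[0,0,68],[0,0,0]],
    [[0,0,70],[0,0,0]],
    [[0,0,70],[0,0,0]],
    [[0,0,70],[0,0,0]]
  ]
}}

```text
time: 14.3
tool_pos: [582.1, 200.5, 126.9]
tcp_rot: [-180.0, -0.1, -5.5]
ft_force: [0.1, 0.4, -2.1]
finger_gap: 15.1
grip_force: 51.8
```

```bash
python3 -c "
from h import *
delta(580.3,201.4,-5.45)"
```

```text
t 14.3 pos [582.1 200.5 126.9] tool x,y: -1.9 -0.7 turn -0.0 ft [ 0.1  0.4 -2.1] [ 0.03  0.   -0.01]
```

Request:
{"op": "jog_arm", "data": {
  "rows": [
    [[-1,-0.7,3],[0,0,0]],
    [[-1,-0.7,6],[0,0,0]],
    [[-1,-0.7,8],[0,0,0]],
    [[-1,-0.7,9],[0,0,0]],
    [[-1,-0.7,9],[0,0,0]],
    [[-1,-0.7,9],[0,0,0]]
  ]
}}

```text
time: 14.9
tool_pos: [580.5, 201.3, 116.8]
tcp_rot: [-180.0, 0.0, -5.5]
ft_force: [0.7, -0.5, -2.3]
finger_gap: 15.2
grip_force: 51.8
```

Request:
{"op": "jog_arm", "data": {
  "rows": [
    [[0,0,0.5],[0,0,0]],
    [[0,0,1],[0,0,0]],
    [[0,0,1],[0,0,0]],
    [[0,0,1],[0,0,0]]
  ]
}}

```text
time: 15.3
tool_pos: [580.5, 201.3, 115.8]
tcp_rot: [-180.0, -0.0, -5.5]
ft_force: [0.1, -0.3, -1.7]
finger_gap: 15.4
grip_force: 51.8
```

```bash
python3 -c "
from h import *
delta(580.3,201.4,-5.45)"
```

```text
t 15.3 pos [580.5 201.3 115.8] tool x,y: -0.2 -0.1 turn -0.0 ft [ 0.1 -0.3 -1.7] [-0.   -0.04 -0.03]
```

Request:
{"op": "jog_arm", "data": {
  "rows": [
    [[0,0,0.5],[0,0,0]],
    [[0,0,1],[0,0,0]],
    [[0,0,1],[0,0,0]],
    [[0,0,1],[0,0,0]]
  ]
}}

```text
time: 15.7
tool_pos: [580.4, 201.3, 114.7]
tcp_rot: [180.0, 0.0, -5.5]
ft_force: [0.2, -0.2, -1.0]
finger_gap: 15.3
grip_force: 51.8
```

Request:
{"op": "jog_arm", "data": {
  "rows": [
    [[0,0,0.5],[0,0,0]],
    [[0,0,1],[0,0,0]],
    [[0,0,1],[0,0,0]],
    [[0,0,1],[0,0,0]]
  ]
}}

```text
time: 16.1
tool_pos: [580.4, 201.3, 113.7]
tcp_rot: [180.0, 0.0, -5.5]
ft_force: [-0.3, 0.0, -2.4]
finger_gap: 15.2
grip_force: 51.8
```

Request:
{"op": "jog_arm", "data": {
  "rows": [
    [[0,0,0.5],[0,0,0]],
    [[0,0,1],[0,0,0]],
    [[0,0,1],[0,0,0]],
    [[0,0,1],[0,0,0]]
  ]
}}

```text
time: 16.5
tool_pos: [580.6, 201.3, 113.2]
tcp_rot: [-180.0, -0.0, -5.5]
ft_force: [-2.2, -0.3, 1.7]
finger_gap: 15.8
grip_force: 52.3
```

```bash
python3 -c "
from h import *
delta(580.3,201.4,-5.45)"
```

```text
t 16.5 pos [580.6 201.3 113.2] tool x,y: -0.3 -0.0 turn -0.0 ft [-2.2 -0.3  1.7] [-0.15  0.32 -0.01]
```

Request:
{"op": "jog_arm", "data": {
  "rows": [
    [[0,1,0],[0,0,0]],
    [[0,2,0],[0,0,0]],
    [[0,2.5,0],[0,0,0]],
    [[0,2.5,0],[0,0,0]],
    [[0,2.5,0],[0,0,0]]
  ]
}}

```text
time: 17.0
tool_pos: [580.6, 199.4, 113.2]
tcp_rot: [-179.9, -0.1, -5.4]
ft_force: [0.6, 5.0, 2.8]
finger_gap: 15.5
grip_force: 52.4
```

```bash
python3 -c "
from h import *
delta(580.3,201.4,-5.45)"
```

```text
t 17.0 pos [580.6 199.4 113.2] tool x,y: -0.5 -2.0 turn 0.0 ft [0.6 5.  2.8] [ 1.18 -0.16  0.  ]
```

Request:
{"op": "jog_arm", "data": {
  "rows": [
    [[0,-1,0],[0,0,0]],
    [[0,-2.5,0],[0,0,0]],
    [[0,-4,0],[0,0,0]],
    [[0,-5,0],[0,0,0]],
    [[0,-5,0],[0,0,0]],
    [[0,-5,0],[0,0,0]]
  ]
}}

```text
time: 17.6
tool_pos: [580.6, 202.8, 112.5]
tcp_rot: [179.9, 0.0, -5.5]
ft_force: [-0.5, -5.1, 3.6]
finger_gap: 15.4
grip_force: 52.5
```

```bash
python3 -c "
from h import *
delta(580.3,201.4,-5.45)"
```

```text
t 17.6 pos [580.6 202.8 112.5] tool x,y: -0.1 1.5 turn -0.0 ft [-0.5 -5.1  3.6] [-1.12  0.02  0.01]
```

Request:
{"op": "jog_arm", "data": {
  "rows": [
    [[0,1.5,-5],[0,0,0]],
    [[0,1.5,-30],[0,0,0]],
    [[0,1.5,-60],[0,0,0]],
    [[0,1.5,-80],[0,0,0]],
    [[0,1.5,-80],[0,0,0]],
    [[0,1.5,-80],[0,0,0]]
  ]
}}

```text
time: 18.2
tool_pos: [580.3, 202.5, 192.1]
tcp_rot: [-180.0, 0.0, -5.4]
ft_force: [-1.0, 0.1, -2.8]
finger_gap: 15.3
grip_force: 51.9
```

```bash
python3 - <<'E'
from h import *
p,d=r.snapshot("scene"); s=r.sense()
c=r.camera_params("scene");T=np.linalg.inv(c["pose"])
def px(P): q=T@np.r_[P,1]; return np.array([c["fx"]*q[0]/q[2]+c["cx"],c["fy"]*q[1]/q[2]+c["cy"]])
u,v=px(s['tool_pos']-[0,0,50]).astype(int)
im=cv2.resize(p[v-30:v+30,u-40:u+40],None,fx=10,fy=10,interpolation=cv2.INTER_CUBIC)
# predicted foot corners and mouth/crown marks on the +x face, leaf yaw -5.45
y=np.radians(-5.45);X=np.array([np.cos(y),np.sin(y),0]);Y=np.array([-np.sin(y),np.cos(y),0])
o=s['tool_pos']-[0,0,56.5]+8*X
for h,col in((12.1,(255,0,0)),(15.6,(0,255,0)),(19.05,(0,0,255)),(28,(0,255,255))):
    for k in(-h,h):
        a=(px(o+k*Y)-[u-40,v-30])*10+5; cv2.circle(im,tuple(int(t) for t in a),4,col,-1)
for h,col in((7,(255,0,0)),(9,(0,255,0)),(11,(0,0,255))):
    a=(px(o+[0,0,h])-[u-40,v-30])*10+5; cv2.circle(im,tuple(int(t) for t in a),4,col,-1)
cv2.imwrite("pics/s3.png",im); delta(513.3,-240.7,-2)
E
```

```text
t 18.25 pos [579.7 202.3 191. ] tool x,y: -24.0 447.3 turn -0.06 ft [ 0.3  0.3 -2.4] [-0.03 -0.02 -0.02]
```

View pics/s3.png

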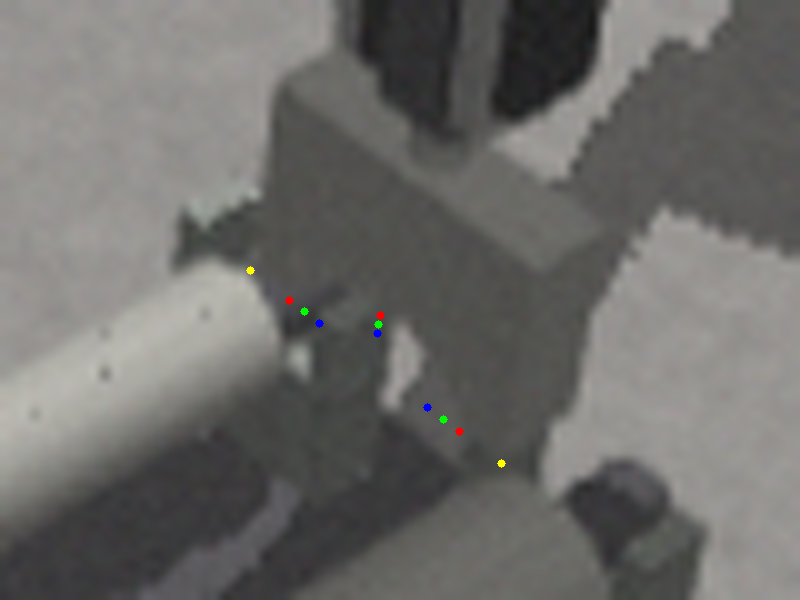

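The hollow's top is at about (395,320) and its left edge at about x=285, which matches the large marks. The contact height (feet about 57 mm) and the small rise under a sideways push point the same way, so this is the large leaf. It goes back to its pocket.

Request:
{"op": "jog_arm", "data": {
  "rows": [
    [[-1,22,0],[0,0,-0.06]],
    [[-4,70,0],[0,0,-0.06]],
    [[-7,118,0],[0,0,-0.06]],
    [[-9,166,0],[0,0,-0.06]],
    [[-12,214,0],[0,0,-0.06]],
    [[-14,262,0],[0,0,-0.06]],
    [[-17,310,0],[0,0,-0.06]],
    [[-19,358,0],[0,0,-0.06]],
    [[-22,406,0],[0,0,-0.06]],
    [[-24,447,0],[0,0,-0.06]]
  ]
}}

```text
time: 19.25
tool_pos: [512.3, -242.1, 190.3]
tcp_rot: [-179.9, 0.2, -2.1]
ft_force: [0.9, 0.1, -1.8]
finger_gap: 15.6
grip_force: 51.7
```

Request:
{"op": "jog_arm", "data": {
  "rows": [
    [[0,0,0],[0,0,0]],
    [[0,0,20],[0,0,0]],
    [[0,0,50],[0,0,0]],
    [[0,0,80],[0,0,0]],
    [[0,0,100],[0,0,0]],
    [[0,0,105],[0,0,0]],
    [[0,0,105],[0,0,0]],
    [[0,0,105],[0,0,0]]
  ]
}}

```text
time: 20.05
tool_pos: [514.7, -240.4, 88.6]
tcp_rot: [180.0, -0.0, -2.0]
ft_force: [1.2, -0.1, -2.0]
finger_gap: 15.6
grip_force: 51.9
```

```bash
python3 -c "
from h import *
delta(513.3,-240.7,-2)"
```

```text
t 20.05 pos [ 514.7 -240.4   88.6] tool x,y: -1.4 0.4 turn -0.0 ft [ 1.2 -0.1 -2. ] [ 0.02 -0.01  0.  ]
```

Request:
{"op": "jog_arm", "data": {
  "rows": [
    [[-1.2,0,10],[0,0,0]],
    [[-1.2,0,20],[0,0,0]],
    [[-1.2,0,24],[0,0,0]],
    [[-1.2,0,26],[0,0,0]],
    [[-1.2,0,26],[0,0,0]],
    [[-1.2,0,26],[0,0,0]],
    [[-1.2,0,26],[0,0,0]]
  ]
}}

```text
time: 20.75
tool_pos: [513.3, -240.5, 62.1]
tcp_rot: [180.0, -0.0, -2.0]
ft_force: [-0.3, 0.3, -2.0]
finger_gap: 15.3
grip_force: 51.9
```

Request:
{"op": "jog_arm", "data": {
  "rows": [
    [[0,0,0],[0,0,0]],
    [[0,0,0],[0,0,0]],
    [[0,0,0],[0,0,0]],
    [[0,0,0],[0,0,0]],
    [[0,0,0],[0,0,0]]
  ],
  "grip": 45
}}

```text
time: 21.25
tool_pos: [513.1, -240.4, 61.9]
tcp_rot: [180.0, -0.0, -2.0]
ft_force: [1.2, 0.2, -0.6]
finger_gap: 45.1
grip_force: 0.0
```

Request:
{"op": "jog_arm", "data": {
  "rows": [
    [[0,0,-15],[0,0,0]],
    [[0,0,-40],[0,0,0]],
    [[0,0,-60],[0,0,0]],
    [[0,0,-60],[0,0,0]],
    [[0,0,-60],[0,0,0]]
  ]
}}

```text
time: 21.75
tool_pos: [513.6, -240.7, 123.1]
tcp_rot: [179.9, -0.1, -2.0]
ft_force: [-0.4, -0.4, 0.3]
finger_gap: 44.8
grip_force: 0.0
```

```bash
python3 -c "
from h import *
delta(566.9,-241.5,-4)"
```

```text
t 21.75 pos [ 513.6 -240.7  123.1] tool x,y: 53.3 -1.1 turn 0.035 ft [-0.4 -0.4  0.3] [ 0.02  0.04 -0.05]
```

Request:
{"op": "jog_arm", "data": {
  "rows": [
    [[25,-1,0],[0,0,0.035]],
    [[53,-1,0],[0,0,0.035]],
    [[53,-1,0],[0,0,0.035]],
    [[53,-1,20],[0,0,0.035]],
    [[53,-1,45],[0,0,0.035]],
    [[53,-1,58],[0,0,0.035]],
    [[53,-1,61],[0,0,0.035]],
    [[53,-1,61],[0,0,0.035]],
    [[53,-1,61],[0,0,0.035]]
  ]
}}

```text
time: 22.65
tool_pos: [566.5, -241.6, 62.0]
tcp_rot: [180.0, -0.1, -4.0]
ft_force: [0.7, -0.1, 0.9]
finger_gap: 44.7
grip_force: 0.0
```

Request:
{"op": "jog_arm", "data": {
  "rows": [
    [[0,0,0],[0,0,0]],
    [[0,0,0],[0,0,0]],
    [[0,0,0],[0,0,0]],
    [[0,0,0],[0,0,0]],
    [[0,0,0],[0,0,0]],
    [[0,0,0],[0,0,0]]
  ],
  "grip": 0,
  "force": 50
}}

```text
time: 23.25
tool_pos: [566.5, -241.6, 61.3]
tcp_rot: [180.0, -0.1, -4.0]
ft_force: [1.6, -1.8, 3.1]
finger_gap: 15.3
grip_force: 52.2
```

Request:
{"op": "jog_arm", "data": {
  "rows": [
    [[0,0,-15],[0,0,0]],
    [[0,0,-35],[0,0,0]],
    [[0,0,-60],[0,0,0]],
    [[0,0,-90],[0,0,0]],
    [[0,0,-120],[0,0,0]],
    [[0,0,-130],[0,0,0]],
    [[0,0,-130],[0,0,0]],
    [[0,0,-130],[0,0,0]]
  ]
}}

```text
time: 24.05
tool_pos: [565.2, -240.8, 189.2]
tcp_rot: [-179.9, 0.1, -4.0]
ft_force: [-0.3, 0.1, -2.2]
finger_gap: 15.1
grip_force: 51.7
```

```bash
python3 -c "
from h import *
delta(580.3,201.2,-5.45)"
```

```text
t 24.05 pos [ 565.2 -240.8  189.2] tool x,y: -16.0 -441.9 turn 0.025 ft [-0.3  0.1 -2.2] [-0.02  0.02  0.02]
```

Request:
{"op": "jog_arm", "data": {
  "rows": [
    [[-1,-22,0],[0,0,0.025]],
    [[-3,-70,0],[0,0,0.025]],
    [[-5,-118,0],[0,0,0.025]],
    [[-7,-166,0],[0,0,0.025]],
    [[-8,-214,0],[0,0,0.025]],
    [[-10,-262,0],[0,0,0.025]],
    [[-12,-310,0],[0,0,0.025]],
    [[-14,-358,0],[0,0,0.025]],
    [[-15,-405,0],[0,0,0.025]],
    [[-16,-442,0],[0,0,0.025]]
  ]
}}

```text
time: 25.05
tool_pos: [579.2, 203.3, 187.9]
tcp_rot: [179.9, 0.2, -5.4]
ft_force: [0.2, -0.2, -2.2]
finger_gap: 15.2
grip_force: 51.6
```

Request:
{"op": "jog_arm", "data": {
  "rows": [
    [[0,0,20],[0,0,0]],
    [[0,0,40],[0,0,0]],
    [[0,0,57],[0,0,0]],
    [[0,0,63],[0,0,0]],
    [[0,0,65],[0,0,0]],
    [[0,0,65],[0,0,0]],
    [[0,0,65],[0,0,0]],
    [[0,0,65],[0,0,0]]
  ]
}}

```text
time: 25.85
tool_pos: [581.9, 200.8, 127.1]
tcp_rot: [-180.0, -0.1, -5.5]
ft_force: [0.2, -0.5, -2.4]
finger_gap: 15.5
grip_force: 51.6
```

```bash
python3 -c "
from h import *
delta(580.3,201.2,-5.45)"
```

```text
t 25.85 pos [581.9 200.8 127.1] tool x,y: -1.6 -0.2 turn -0.0 ft [ 0.2 -0.5 -2.4] [-0.   -0.01  0.02]
```

Request:
{"op": "jog_arm", "data": {
  "rows": [
    [[-1,-0.3,4],[0,0,0]],
    [[-1,-0.3,7],[0,0,0]],
    [[-1,-0.3,9],[0,0,0]],
    [[-1,-0.3,10],[0,0,0]],
    [[-1,-0.3,10],[0,0,0]],
    [[-1,-0.3,10],[0,0,0]]
  ]
}}

```text
time: 26.45
tool_pos: [580.1, 201.2, 115.8]
tcp_rot: [180.0, -0.0, -5.5]
ft_force: [0.1, 0.2, -3.1]
finger_gap: 15.6
grip_force: 51.7
```

Request:
{"op": "jog_arm", "data": {
  "rows": [
    [[0,0,0.5],[0,0,0]],
    [[0,0,1],[0,0,0]],
    [[0,0,1],[0,0,0]],
    [[0,0,1],[0,0,0]]
  ]
}}

```text
time: 26.85
tool_pos: [580.2, 201.2, 115.1]
tcp_rot: [-180.0, -0.0, -5.5]
ft_force: [-2.1, 0.4, 2.6]
finger_gap: 15.1
grip_force: 52.2
```

Request:
{"op": "jog_arm", "data": {
  "rows": [
    [[0,0,0.5],[0,0,0]],
    [[0,0,1],[0,0,0]],
    [[0,0,1],[0,0,0]],
    [[0,0,1],[0,0,0]]
  ]
}}

```text
time: 27.25
tool_pos: [580.2, 201.2, 114.0]
tcp_rot: [-180.0, -0.0, -5.5]
ft_force: [-1.0, -0.7, 3.3]
finger_gap: 15.3
grip_force: 52.3
```

Contact comes at TCP z≈115.7, so the feet are at about 59 mm. That is the fitting height, and the sideways force is small. Next I press to 4 mm.

Request:
{"op": "jog_arm", "data": {
  "rows": [
    [[0,0,0.5],[0,0,0]],
    [[0,0,1],[0,0,0]],
    [[0,0,1.5],[0,0,0]],
    [[0,0,2],[0,0,0]],
    [[0,0,2.2],[0,0,0]],
    [[0,0,2.2],[0,0,0]],
    [[0,0,2.2],[0,0,0]],
    [[0,0,2.2],[0,0,0]],
    [[0,0,2.2],[0,0,0]],
    [[0,0,2.2],[0,0,0]]
  ]
}}

```text
time: 28.25
tool_pos: [580.2, 201.2, 111.9]
tcp_rot: [-180.0, -0.0, -5.5]
ft_force: [-1.7, -0.1, 5.0]
finger_gap: 15.4
grip_force: 52.6
```

```bash
python3 -c "
from h import *
delta(580.3,201.2,-5.45)
p,d=r.snapshot('scene');cv2.imwrite('pics/s4.png',cv2.resize(p[170:330,250:420],None,fx=3.5,fy=3.5,interpolation=2))"
```

```text
t 28.25 pos [580.2 201.2 111.9] tool x,y: 0.1 0.0 turn -0.0 ft [-1.7 -0.1  5. ] [-0.19  0.36 -0.02]
```

View pics/s4.png

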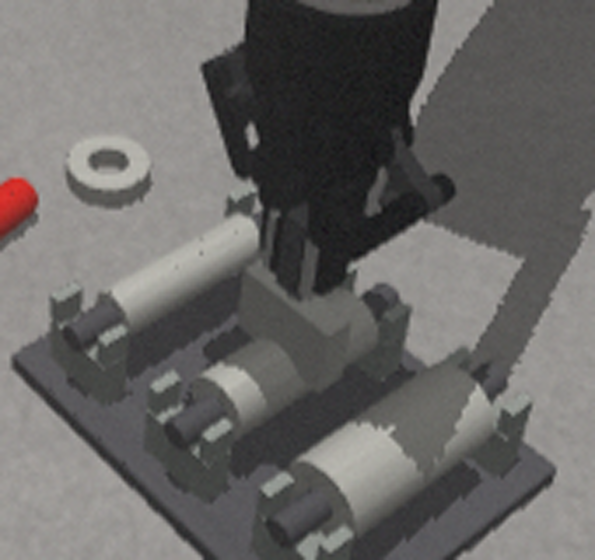

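The picture shows the leaf astride the middle roller, at about (310,310) of the crop, upright and seated. It has now been held pressed for over 0.3 s. I'll ease up to zero sink, release and rise.

Request:
{"op": "jog_arm", "data": {
  "rows": [
    [[0,0,0],[0,0,0]],
    [[0,0,-1],[0,0,0]],
    [[0,0,-2],[0,0,0]],
    [[0,0,-3],[0,0,0]],
    [[0,0,-3.6],[0,0,0]],
    [[0,0,-3.6],[0,0,0]],
    [[0,0,-3.6],[0,0,0]],
    [[0,0,-3.6],[0,0,0]]
  ]
}}

```text
time: 29.1
tool_pos: [580.1, 201.2, 115.1]
tcp_rot: [-180.0, -0.0, -5.5]
ft_force: [0.5, -0.4, 2.5]
finger_gap: 15.7
grip_force: 52.4
```

Request:
{"op": "jog_arm", "data": {
  "rows": [
    [[0,0,0],[0,0,0]],
    [[0,0,0],[0,0,0]],
    [[0,0,0],[0,0,0]],
    [[0,0,0],[0,0,0]],
    [[0,0,0],[0,0,0]]
  ],
  "grip": 40
}}

```text
time: 29.6
tool_pos: [580.0, 201.2, 115.1]
tcp_rot: [180.0, 0.0, -5.5]
ft_force: [0.1, -0.2, 0.8]
finger_gap: 40.1
grip_force: 0.0
```

Request:
{"op": "jog_arm", "data": {
  "rows": [
    [[0,0,-10],[0,0,0]],
    [[0,0,-30],[0,0,0]],
    [[0,0,-60],[0,0,0]],
    [[0,0,-90],[0,0,0]],
    [[0,0,-90],[0,0,0]],
    [[-60,60,-90],[0,0,0]],
    [[-120,120,-90],[0,0,0]],
    [[-120,150,-90],[0,0,0]],
    [[-120,150,-90],[0,0,0]],
    [[-120,150,-90],[0,0,0]]
  ]
}}

```text
time: 30.6
tool_pos: [443.6, 60.4, 204.8]
tcp_rot: [179.9, 0.1, -5.6]
ft_force: [0.3, 0.6, 0.4]
finger_gap: 40.1
grip_force: 0.0
```

```bash
python3 -c "
from h import *
p,d=r.snapshot('scene');cv2.imwrite('pics/s5.png',p)
p,d=r.snapshot('top');W=cloud('top',d);cv2.imwrite('pics/t5.png',p)
n,l,st,ce=cv2.connectedComponentsWithStats(((W[...,2]>93)&(W[...,2]<175)).astype(np.uint8))
for i in range(1,n):
    if st[i,4]>30: print(st[i],np.nanmedian(W[l==i],0).round(1))
delta(580,201,0)"
```

```text
[144  18  32  39 865] [782.6 154.5 110.3]
[114 153  36  19 442] [577.4 194.4 117.1]
[401 197  12  11 124] [ 513.4 -239.2  100.6]
[400 228  12  11 124] [ 464.6 -235.1  101. ]
t 30.7 pos [446.3  62.8 205.7] tool x,y: 119.7 -150.5 turn -0.097 ft [ 0.3 -0.5 -0.2] [-0.03 -0.01 -0.03]
```

View pics/s5.png

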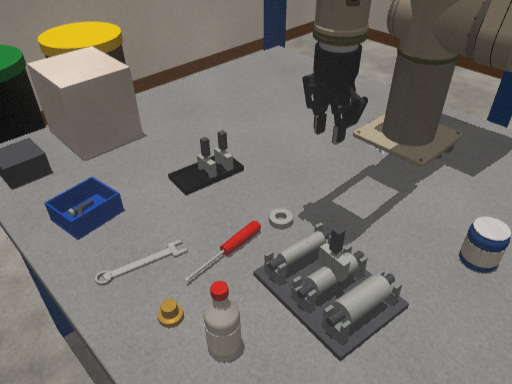

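The scene shows the leaf standing on the middle roller at about (335,255), and two leaves upright in the tray. I'll check the height of the standing leaf's shank top, then hand in.

```bash
python3 -c "
from h import *
p,d=r.snapshot('top');W=cloud('top',d)[145:180,105:155].reshape(-1,3)
for a,b in((150,162),(118,135),(95,105)):
    q=W[(W[:,2]>a)&(W[:,2]<b)];print(a,len(q),np.median(q,0).round(1))
ok=abs(np.median(W[W[:,2]>150],0)-[580.3,201.2,155]).max()<4
print(ok)
if ok: print(r.hand_in())"
```

```text
150 123 [580.1 201.  155. ]
118 50 [576.4 194.  126.5]
95 199 [577.1 188.8  99.2]
False
```

```bash
python3 -c "
from bench import r
print(r.hand_in())"
```

```text
the job is handed in; nothing more can be done
None
```

I handed the job in: the middle leaf fits the middle roller (radius 18 mm), I pressed it about 4 mm and left it standing upright there, with the small and large leaves upright in the tray; no verdict came back.

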